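# Open the snap-covered bone-screw case on the training bench

### The job

Press the yellow snap tab down until the blue cover of the bone-screw case pops free, then push the cover along its rails until the screw compartment is completely open and the cover lies flat on the rest beside it. Nothing needs grasping: do not lift or carry the cover, and leave the bottle, the tumbler and the steel elevator where they are.

Things in the scene. Friction and masses are not known exactly. Their poses are not given: they have to be found in the camera images.
- case: Grey and aluminium bone-screw case fixed on the bench, 292 mm long (x), 124 wide (y), 40 high. Origin on the bench; +x is the way the cover slides off, +z up. Side rails 30 mm high carry the cover; guide walls at |y| over 56.5 mm are 36.5 mm high. From x = -118 to 0 mm, lips 39.5 mm high reach in to |y| = 50.5 mm over the cover's edges. Rear blocks (x -144 to -118, |y| over 18 mm) are 36 mm high.
- compartment (a point): Centre of the screw compartment's floor, 9 mm above the bench. The compartment opens from case x = -84 to 0 mm, 84 mm wide, under the seated cover, and holds screws (part of the case).
- rest (a point): Centre of the empty cover rest, the aluminium deck level with the seat onto which the cover is pushed; case x = +72 mm, 29 mm above the bench. The rest runs from case x = 0 to an end stop at +144 mm, whose top is 37 mm high.
- tab (a joint): Travel of the yellow snap tab in m: 0 up (locking), 0.008 fully pressed. It moves straight down against a spring (1.2 N at first, 3.6 N at the bottom, plus up to 2 N of catch friction). The cover is let go at about 4 mm; spring pins then push it 6 mm forward over the tooth, so it cannot lock again when the tab is let go. The tab springs up again once the cover has passed.
- tooth (a point): Top of the tab's yellow tooth, 7.5 mm (x) by 14 mm (y), standing in the window near the cover's rear edge with its top 1 mm below the cover's plate top when up. It holds the cover's rear strap, so the cover cannot slide until the tab is pressed.
- tab_top (a point): Centre of the top of the tab's yellow press pad, 46 mm above the bench when up and 38 mm when fully pressed; at case x = -128 mm, y = 0. The pad is 24 mm (case x) by 26 mm (case y) and stands above everything close around it, even when pressed.
- cover: Loose blue cover, about 90 g, 115 mm long (x), 110 wide (y), plate 5 mm thick, with a raised panel 56 x 76 mm, 14 mm higher. Origin: centre of its underside, 30 mm above the bench; axes as the case's. Locked at case x = -50.5 mm, about -44 when popped free. Compartment completely open when the origin is beyond case x = +57.5 mm; against the end stop at +86.5 mm. Pushing takes 1 to 4 N.
- push_face (a point): Centre of the upright rear face of the cover's raised panel, the face to push in the +x direction: 76 mm wide, 35 to 49 mm above the bench; this point is 42 mm above the bench, 7.5 mm behind the cover's origin. Behind it lie 50 mm of flat plate (top 35 mm above the bench; a window 13 x 20 mm near its rear edge) where fingertips fit.
- bottle: Loose water bottle with blue cap, bystander, 60 mm across, 190 mm high; origin under its centre.
- tumbler: Loose glass tumbler, bystander, 68 mm across, 85 mm high; origin under its centre.
- elevator: Loose flat steel surgical elevator lying on the drape, bystander, 150 mm long along its x, 12 mm wide, 8 mm high; origin under it near the middle of its length.
Not all that is in view belongs to the job. Of the things like the cover, leave any that is pink or white; of the rest the larger one is meant.

How it is judged:
On the way, in this order (a step that is already met when the one before it is completed fails the run):
1. the tab is pressed and the cover pops forward off the tooth (value of joint tab above 0.0015 m and x of cover in the frame of case above -0.0475 m), for 0.1 s.
2. the cover is pushed clear of the compartment (x of cover in the frame of case above 0.055 m), for 0.1 s.
At the end, for the whole second after the job is handed in: The cover lies still and flat (within 0.06 rad, 4 mm of the rail height, 0.1 rad of straight) on the rest, its origin at least 55 mm and at most 91 mm along the case's x axis, so that the compartment is open (x of cover in the frame of case between 0.055 and 0.091 m and z of cover in the frame of case between 0.026 and 0.034 m and angle between cover's own z axis and vertical below 0.06 rad and angle between the x axis of cover and the x axis of case, either way round below 0.1 rad and linear speed of cover below 0.01 m/s); the robot touches nothing.
It fails at once if the cover is lifted more than 10 mm off its rails (z of cover in the frame of case above 0.04 m).
It fails at once if the cover is tipped up more than 0.3 rad (angle between cover's own z axis and vertical above 0.3 rad).
It fails at once if the bottle is moved more than 20 mm (distance of bottle from where it was at the start of the episode above 0.02 m).
It fails at once if the tumbler is moved more than 20 mm (distance of tumbler from where it was at the start of the episode above 0.02 m).
It fails at once if the elevator is moved more than 20 mm (distance of elevator from where it was at the start of the episode above 0.02 m).
It also fails if it takes over 40 s, if anything falls off the work surface, if the arm or the gripper's body presses on something with over 40 N, if the wrist force passes 120 N, or if a joint passes its speed limit or range.

### The arm

A 6-joint arm with a two-finger parallel gripper is mounted at the origin on the work surface. World frame = base frame: x ahead of the robot, y to its left, z up, the work surface at z = 0. Lengths are in m, angles in rad, forces in N, time in s.
With the tool pointing down it reaches from about 0.35 to 0.775 m from the base axis. Payload 5.5 kg.
Tool frame: the origin (TCP) lies midway between the tips of the shut fingers; the grasp point (between the pads) lies 19 mm behind it (robot.grasp_offset is the distance from the TCP to the grasp point, in m); z points along the fingers, y is the direction in which the jaws open and shut (so a half turn about z gives the same grasp; the last joint's range is limited). The gripper opens to 85 mm and grips with 20 to 120 N. Pads are 22 mm wide; open, the fingers measure 114 mm over their backs; the gripper's body (76 mm by 85 mm) begins 54 mm behind the grasp point. The pads swing forward as they close: fully open they stand 13 mm farther back than shut.
Start: joints at [0.961, 0.313, 0.046, 1.304, 0, 1.431], TCP at [0.26, 0.513, 0.231] pointing down, gripper open.
Joint ranges: [-2.76, 2.76], [-0.86, 1.69], [-1.03, 1.26], [-2.2, 2.34], [-1.47, 1.5], [-3.14, 3.14]. Speed limits (rad/s): [2.57, 2.57, 3.14, 3.14, 3.14, 3.14].

### API

Orientations are given as a unit quaternion [w, x, y, z].
In Python, from bench import robot gives the robot as it stands.
- The arm moves only by the tool move_arm, never from a script. Its argument "rows" is text: rows parted by semicolons, each of 7 numbers parted by spaces: the turn, a rotation vector about the tool's x, y, z in degrees, then the shift along the tool's x, y, z in m, then the closure, from 0 (fully open) to 1 (shut). In form: ax ay az dx dy dz hand; .... A call has 1 to 8 rows; each row shifts and turns the pose as measured when the row begins, along the tool's axes as they then stand; what a row does not reach is not made up. A row lasts 1/10 s, in which the tool goes at most 50 mm and 8.59 degrees, less where a joint would pass 70% of its speed; a pose out of reach is approached as far as the arm can. A call with a gripper value outside its range is refused whole. The fingers move at their own pace and stop on an object; "newtons" is the grip in N (left out, the last holds). Time passes only in rows, so rows that do not move let the fingers close. It gives the time, the measured TCP pose, the force and the opening at its end, in the units of the state.
- robot.get_state(): the state, without advancing time (a new reading comes with each control period).
- robot.read_camera(name): name is "scene" or "top" or "wrist"; returns a dict with "img" (420x560x3 uint8, red, green, blue), "fov_y" (degrees; the focal length in pixels is half the picture's height over the tangent of half this angle, whatever the lens; pixels are square), "cx", "cy" (the principal point, pixels), "R" (3x3) and "t" (3): a world point X has camera coordinates R X + t; the wrist camera has in their place "tool_from_camera" (4x4, takes a point from camera to tool coordinates, whose origin is the TCP and whose axes are the flange's). Camera axes: x right, y down, z forward; pixel columns grow to the right and rows downward; lengths in m; the calibration is good to about 2 mm. A picture is of the moment at which its call begins: read the wrist's pose just before it. There is no depth.
- robot.close_job(): hands the job in, once; it reports no verdict.
The state is a dict: "time_s": time; "joint_positions": joint angles; "dq": joint speeds; "effort": joint torques, N m; "position": TCP position; "tool_rot": TCP orientation; "ft_force": force on the tool from outside, world axes, zero at the start; "torque": the same for the moment, N m; "grip_width": opening from 0.0 (shut) to 1.0 (fully open).
Only numpy, scipy, OpenCV 4.12 (cv2) and the standard library are available. Lean on these libraries where they do the work, as an engineer would, in place of code of your own. Each camera call takes 0.05 s, during which the arm holds its last target.

## Working session

There is one attempt and no reset: what is moved stays moved. The work goes in short steps, Python scripts to look and compute and a tool call to move; the robot and the scene stay as the last step left them, time stands still between calls to the robot, and variables do not carry over. Pictures are saved under pics/ and viewed, and the job is handed in when it is done.

Besides the shell and the picture viewer there is one more tool, called after ">>>" by a JSON object that holds its "api" and its "payload", one argument or row to a line. move_arm: Moves the arm, as the interface text tells. Its arguments: {"type":"object","properties":{"rows":{"type":"string"},"newtons":{"type":"number"}},"required":["rows"]}

```bash
mkdir -p pics; ls; python3 - <<'E'
from bench import robot
import cv2,json
s=robot.get_state();print(s)
for n in("scene","top","wrist"):
    c=robot.read_camera(n);cv2.imwrite(f"pics/{n}0.png",c["img"][:,:,::-1])
    print(n,{k:v for k,v in c.items() if k!="img"})
E
```

```text
pics
{'time_s': 0.0, 'joint_positions': array([ 9.61392513e-01,  3.14008409e-01,  4.50265194e-02,  1.30357837e+00,
       -2.23865158e-05,  1.43117398e+00]), 'dq': array([ 0.0002897 , -0.00109144, -0.00243225, -0.00100324,  0.00081133,
       -0.00017736]), 'effort': array([-3.63417385e-04, -4.80623710e+01,  2.98537803e+01,  1.93256722e-02,
       -3.13574037e-04, -5.05881417e-06]), 'position': array([0.26004669, 0.51229861, 0.23042373]), 'tool_rot': array([-3.12222749e-04,  2.32736619e-01,  9.72539402e-01, -8.24927671e-04]), 'ft_force': array([-0.3158171 , -0.47152809, -0.09276342]), 'torque': array([-0.03858898,  0.00094475,  0.01187831]), 'grip_width': 0.9986462875440577}
scene {'fov_y': 55.224087591512, 'cx': 280.63621575215575, 'cy': 214.138410453388, 'R': array([[-7.23449049e-03,  9.99940363e-01, -8.18120042e-03],
       [ 7.74842713e-01,  4.33840172e-04, -6.32153923e-01],
       [-6.32112674e-01, -1.09124551e-02, -7.74799642e-01]]), 't': array([ 0.02761542, -0.36962629,  1.56401892])}
top {'fov_y': 55.784466189207116, 'cx': 278.29109467970227, 'cy': 210.58838210162483, 'R': array([[-0.00310212, -0.99999378,  0.00168059],
       [-0.99147692,  0.0028568 , -0.13025111],
       [ 0.1302455 , -0.00207032, -0.99147961]]), 't': array([-0.04802198,  0.54728725,  0.83152332])}
wrist {'fov_y': 69.13015601413196, 'cx': 278.04122307405584, 'cy': 210.25956076544233, 'tool_from_camera': array([[-3.19856140e-04, -9.57737555e-01, -2.87643310e-01,
         7.28528857e-02],
       [ 9.99999947e-01, -2.89740881e-04, -1.47267113e-04,
        -4.33929087e-04],
       [ 5.77012189e-05, -2.87643342e-01,  9.57737597e-01,
        -1.42430687e-01],
       [ 0.00000000e+00,  0.00000000e+00,  0.00000000e+00,
         1.00000000e+00]])}
```

View pics/scene0.png

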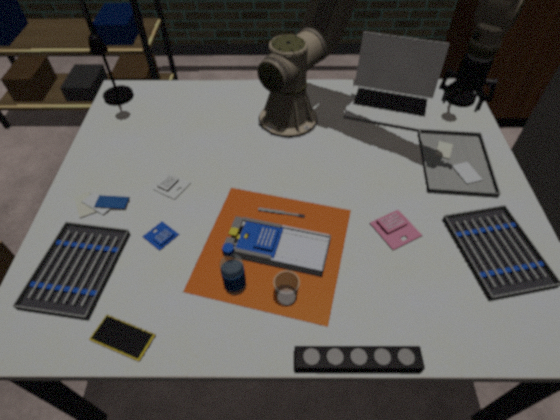

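View pics/top0.png

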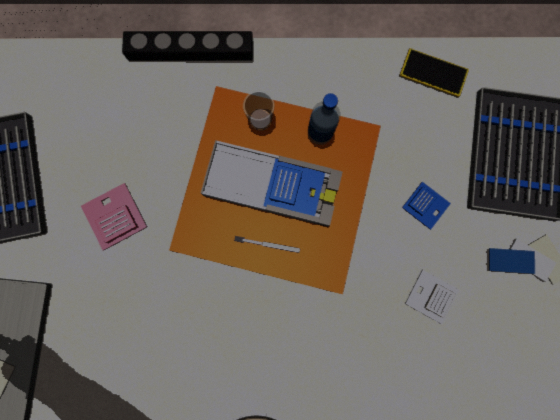

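View pics/wrist0.png

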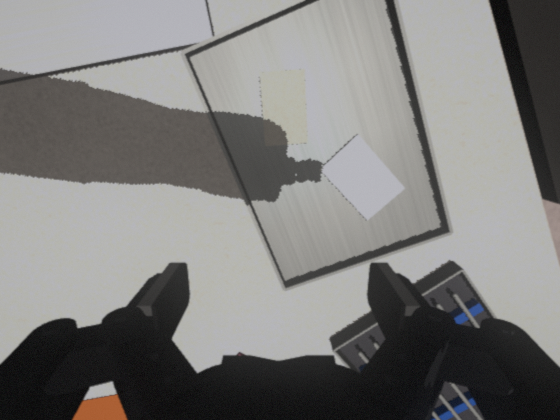

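Candidates in the top view: blue cover in the case (298,187), small blue (426,205), pink (115,216) and white (432,297). The one meant is the cover in the case: it is the larger blue one and sits next to the yellow tab. I'll confirm that in a crop and measure.

```bash
cat > h.py <<'E'
import numpy as np,cv2
def f(c): return c["img"].shape[0]/2/np.tan(np.radians(c["fov_y"]/2))
def ray(c,u,v,z):
    d=np.array([(u-c["cx"])/f(c),(v-c["cy"])/f(c),1.]);R=c["R"];o=-R.T@c["t"];d=R.T@d
    return o+d*(z-o[2])/d[2]
def proj(c,X):
    p=c["R"]@np.asarray(X)+c["t"];return p[:2]/p[2]*f(c)+[c["cx"],c["cy"]]
E
python3 - <<'E'
from bench import robot
from h import *
c=robot.read_camera("top");im=c["img"][:,:,::-1].copy()
cv2.imwrite("pics/topcrop.png",cv2.resize(im[80:270,170:390],None,fx=3.5,fy=3.1,interpolation=cv2.INTER_CUBIC)[:600,:800])
hsv=cv2.cvtColor(im,cv2.COLOR_BGR2HSV)
roi=np.zeros(im.shape[:2],np.uint8);roi[130:235,190:350]=1
y=cv2.inRange(hsv,(22,120,60),(38,255,255))*roi;b=cv2.inRange(hsv,(100,120,40),(130,255,255))*roi
for n,m in(("y",y),("b",b)):
    k,l,st,ce=cv2.connectedComponentsWithStats(m)
    for i in range(1,k):
        if st[i,4]>15: print(n,st[i],ce[i],ray(c,*ce[i],.046 if n=="y" else .035), cv2.minAreaRect(np.argwhere(l==i)[:,::-1].astype(np.float32)))
E
```

```text
y [311 189   4   7  21] [312.28571429 192.04761905] [ 0.58624621 -0.12366753  0.046     ] ((312.5, 192.0), (6.0, 3.0), 90.0)
y [320 189  16  14 156] [328.06410256 195.46794872] [ 0.57861264 -0.15783005  0.046     ] ((327.603759765625, 194.8867950439453), (14.56021785736084, 11.813008308410645), 15.945395469665527)
b [ 264  159   61   57 2079] [294.66810967 187.92063492] [ 0.59755798 -0.0859284   0.035     ] ((294.26470947265625, 187.94117736816406), (51.902626037597656, 47.77951431274414), 14.03624439239502)
```

View pics/topcrop.png

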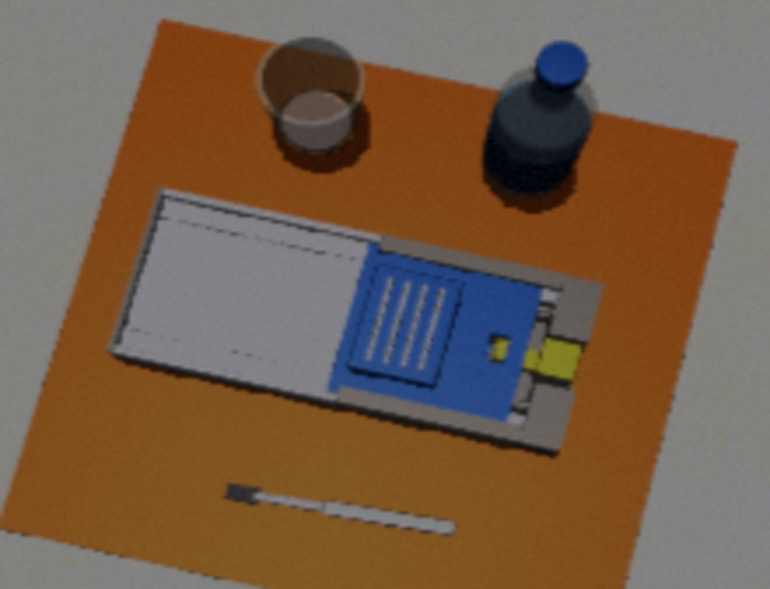

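```bash
python3 - <<'E'
from bench import robot
from h import *
c=robot.read_camera("top")
P={"endL":(215.7,141.3,.037),"endR":(202.9,193.5,.037),"rearL":(342.3,171,.036),"rearR":(330,225.8,.036),
"bottlecap":(330.5,101,.19),"bottlebase":(322,133,.0),"tumbTop":(258.8,106,.085),"tumbBase":(260,120,.0),
"elevA":(234,238.5,.005),"elevB":(300,250,.005)}
W={k:ray(c,*v) for k,v in P.items()}
for k,v in W.items(): print(k,v.round(4))
d=lambda a,b:np.linalg.norm(W[a]-W[b])
print(d("endL","rearL"),d("endR","rearR"),d("endL","endR"),d("rearL","rearR"))
for a,b in(("endL","rearL"),("endR","rearR")):
    v=W[a]-W[b];print(np.degrees(np.arctan2(v[1],v[0])))
for a,b in(("endL","endR"),("rearL","rearR")):
    v=W[a]-W[b];print(np.degrees(np.arctan2(v[1],v[0]))+90)
# blue cover edges and scene cam
s=robot.read_camera("scene");im=s["img"][:,:,::-1].copy()
cv2.imwrite("pics/scenecrop.png",cv2.resize(im[195:320,190:345],None,fx=4.8,fy=4.8,interpolation=cv2.INTER_CUBIC))
hsv=cv2.cvtColor(im,cv2.COLOR_BGR2HSV)
roi=np.zeros(im.shape[:2],np.uint8);roi[215:290,220:340]=1
k,l,st,ce=cv2.connectedComponentsWithStats(cv2.inRange(hsv,(22,120,60),(38,255,255))*roi)
for i in range(1,k):
    if st[i,4]>8: print(st[i],ce[i],ray(s,*ce[i],.046))
ca=(W["endL"]+W["endR"]+W["rearL"]+W["rearR"])/4
print("case",ca)
E
```

```text
endL [0.7035 0.0897 0.037 ]
endR [0.5853 0.1157 0.037 ]
rearL [ 0.6352 -0.1917  0.036 ]
rearR [ 0.5134 -0.162   0.036 ]
bottlecap [ 0.7324 -0.1472  0.19  ]
bottlebase [ 0.7345 -0.1525  0.    ]
tumbTop [ 0.766  -0.0086  0.085 ]
tumbBase [ 0.7665 -0.0075  0.    ]
elevA [0.4883 0.0498 0.005 ]
elevB [ 0.4622 -0.098   0.005 ]
0.28959347449655176 0.28688763213101137 0.12103618634509512 0.1253160922807669
76.35173473220702
75.49136233862185
77.58372348833625
76.28962181858687
[229 227  11  12  79] [234.18987342 232.03797468] [ 0.58153938 -0.1575258   0.046     ]
case [ 0.60934588 -0.03709844  0.0365    ]
```

View pics/scenecrop.png

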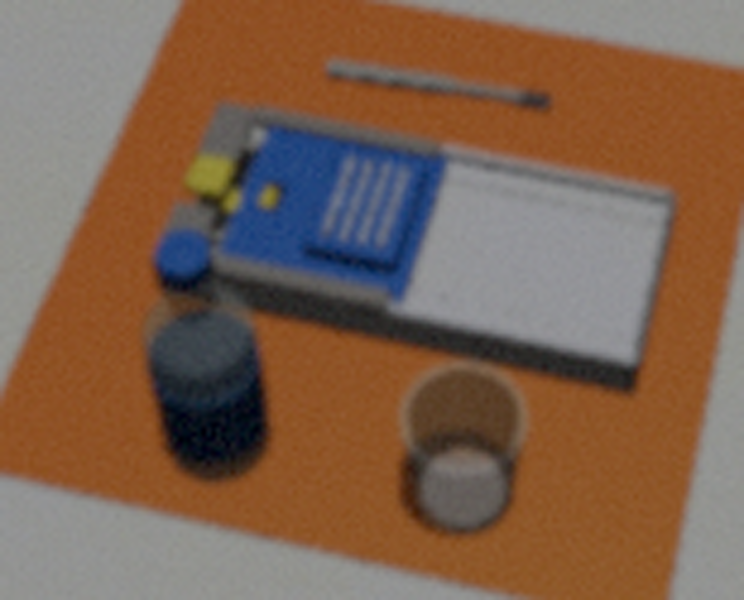

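The crops confirm it: blue cover in the case at (298,187), tooth at (312,192), press pad at (328,195). Top and scene views put the pad at about (0.580,-0.158), and the case centre with yaw 76.3° predicts (0.579,-0.161). The bottle and tumbler lie over 140 mm to the far side. Next I turn the tool to line up with the case and go above the pad.

>>> {"api": "move_arm", "payload": {
  "rows": "0 0 -6.6 0 0 0 1;0 0 -6.6 0 0 0 1;0 0 0 -0.029 -0.036 0 1;0 0 0 -0.029 -0.036 0 1;0 0 0 -0.029 -0.036 0 1;0 0 0 -0.029 -0.036 0 1;0 0 0 -0.029 -0.036 0 1;0 0 0 -0.029 -0.036 0 1",
  "newtons": 40
}}

```text
time_s: 1.1
position: [0.3825, 0.2603, 0.2294]
tool_rot: [0.0, 0.108, 0.994, 0.001]
ft_force: [1.3, -0.3, -0.5]
grip_width: 0.001
```

>>> {"api": "move_arm", "payload": {
  "rows": "0 0 0 -0.029 -0.036 0 1;0 0 0 -0.029 -0.036 0 1;0 0 0 -0.029 -0.036 0 1;0 0 0 -0.029 -0.036 0 1;0 0 0 -0.029 -0.036 0 1;0 0 0 -0.029 -0.036 0 1;0 0 0 -0.029 -0.036 0 1;0 0 0 0 0 0 1"
}}

```text
time_s: 1.9
position: [0.5327, -0.0476, 0.2304]
tool_rot: [0.003, 0.111, 0.994, 0.001]
ft_force: [-1.0, 0.9, -0.2]
grip_width: -0.001
```

```bash
cat > st.py <<'E'
from bench import robot
from h import *
from scipy.spatial.transform import Rotation as Ro
import sys
YAW=np.radians(76.3);O=np.array([.6093,-.0371,0])
C=Ro.from_euler("z",YAW).as_matrix()
def state():
    s=robot.get_state();q=s["tool_rot"];R=Ro.from_quat([q[1],q[2],q[3],q[0]]).as_matrix()
    return s,R
def go(case):
    s,R=state();W=O+C@np.array(case)
    print("t",s["time_s"],"caseTCP",(C.T@(s["position"]-O)).round(4),"F",s["ft_force"].round(2),"grip",round(s["grip_width"],3))
    print("shift tool",(R.T@(W-s["position"])).round(4))
    Rt=np.array([C[:,1],C[:,0],[0,0,-1]]).T
    print("turn",np.degrees(Ro.from_matrix(R.T@Rt).as_rotvec()).round(2))
E
python3 -c "
from st import *
go([-.128,0,.06])"
```

```text
t 1.9 caseTCP [-0.0283  0.072   0.2304] F [-0.99  0.94 -0.16] grip -0.001
shift tool [-0.0692 -0.1011  0.1707]
turn [0.11 0.39 0.92]
```

>>> {"api": "move_arm", "payload": {
  "rows": "0 0 0.9 -0.024 -0.035 0.01 1;0 0 0 -0.024 -0.035 0.02 1;0 0 0 -0.02 -0.03 0.02 1;0 0 0 0 0 0.03 1;0 0 0 0 0 0 1"
}}

```text
time_s: 2.4
position: [0.578, -0.1639, 0.1491]
tool_rot: [0.004, 0.12, 0.993, 0.001]
ft_force: [-1.0, 0.9, -0.0]
grip_width: -0.002
```

```bash
python3 -c "
from st import *
go([-.128,0,.06])
s,R=state()
w=robot.read_camera('wrist');im=w['img'][:,:,::-1].copy()
cv2.imwrite('pics/w1.png',im)
T=w['tool_from_camera'];Rc=T[:3,:3].T@R.T
w['R']=Rc; w['t']=-T[:3,:3].T@T[:3,3]-Rc@s['position']
hsv=cv2.cvtColor(im,cv2.COLOR_BGR2HSV)
k,l,st,ce=cv2.connectedComponentsWithStats(cv2.inRange(hsv,(22,120,60),(38,255,255)))
for i in range(1,k):
    if st[i,4]>50: X=ray(w,*ce[i],.046);print(st[i],ce[i],X,C.T@(X-O), cv2.minAreaRect(np.argwhere(l==i)[:,::-1].astype(np.float32)))
print(f(w))
"
```

```text
t 2.4 caseTCP [-0.1306  0.0003  0.1491] F [-0.95  0.9  -0.02] grip -0.002
shift tool [0.0004 0.0023 0.0891]
turn [ 0.2   0.49 -0.06]
[268 192  36  29 377] [283.51458886 202.59681698] [ 0.57419705 -0.15848162  0.046     ] [-0.12624193  0.00535644  0.046     ] ((284.7837829589844, 206.29730224609375), (34.52378463745117, 27.290231704711914), 9.462322235107422)
304.80963286958206
```

View pics/w1.png

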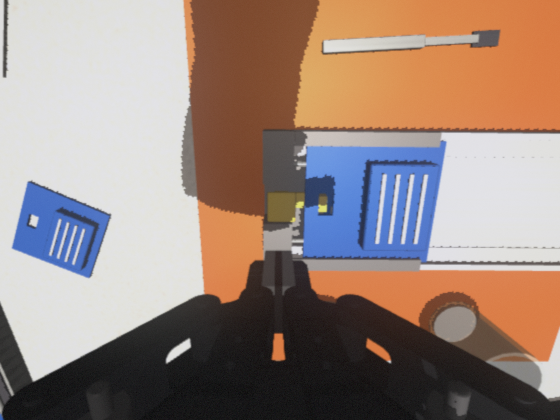

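The picture shows the pad at about (267–296, 192–222), tooth at (323,204) and case edges level in the image, so the tool is aligned with the case.

```bash
python3 -c "
from st import *
s,R=state()
w=robot.read_camera('wrist')
T=w['tool_from_camera'];Rc=T[:3,:3].T@R.T
w['R']=Rc; w['t']=-T[:3,:3].T@T[:3,3]-Rc@s['position']
for n,u,v,z in (('pad',281.5,207,.046),('padTL',267,192,.046),('padBR',296,222,.046),('rearcorner',264,130,.036),('tooth',323.5,204,.034),('pfL',364.5,163,.035),('pfR',360.5,246,.035),('walltop',440,131,.0395),('wallbot',424,261,.0395)):
    X=ray(w,u,v,z);print(n,X.round(4),(C.T@(X-O)).round(4))
"
```

```text
pad [ 0.58   -0.1619  0.046 ] [-0.1282 -0.0011  0.046 ]
padTL [ 0.5644 -0.1706  0.046 ] [-0.1403  0.012   0.046 ]
padBR [ 0.5961 -0.1529  0.046 ] [-0.1157 -0.0146  0.046 ]
rearcorner [ 0.5157 -0.1609  0.036 ] [-0.1425  0.0616  0.036 ]
tooth [ 0.5897 -0.1258  0.034 ] [-0.0908 -0.002   0.034 ]
pfL [ 0.5622 -0.0851  0.035 ] [-0.0578  0.0344  0.035 ]
pfR [ 0.6372 -0.1006  0.035 ] [-0.0551 -0.0421  0.035 ]
walltop [ 0.5501 -0.023   0.0395] [-0.0003  0.0608  0.0395]
wallbot [ 0.6638 -0.0469  0.0395] [ 0.0033 -0.0552  0.0395]
```

>>> {"api": "move_arm", "payload": {
  "rows": "0 0 0 -0.001 0.002 0.03 1;0 0 0 0 0 0.03 1;0 0 0 0 0 0.025 1;0 0 0 0 0 0.0 1"
}}

```text
time_s: 2.9
position: [0.5889, -0.1603, 0.0772]
tool_rot: [0.015, 0.116, 0.993, -0.002]
ft_force: [-0.3, -0.0, -0.3]
grip_width: -0.001
```

```bash
python3 -c "
from st import *
go([-.128,-.001,.04])
c=robot.read_camera('top');im=c['img'][:,:,::-1]
cv2.imwrite('pics/t2.png',cv2.resize(im[120:260,180:380],None,fx=4,fy=4,interpolation=cv2.INTER_CUBIC))
"
```

```text
t 2.9 caseTCP [-0.1245 -0.0094  0.0772] F [-0.26 -0.02 -0.26] grip -0.001
shift tool [ 0.0095 -0.0035  0.037 ]
turn [0.02 1.74 0.35]
```

View pics/t2.png

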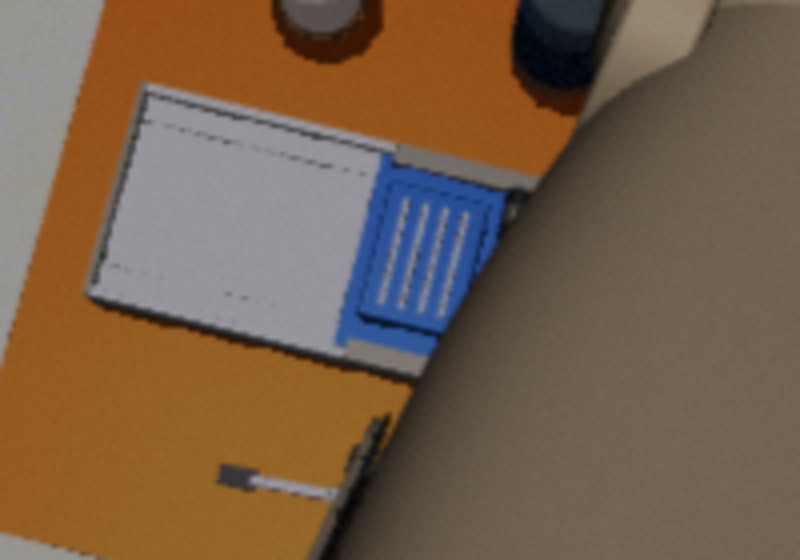

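The moving arm hides the tab in the top view, and fast descent makes the tool drift and tilt. I'll correct that and descend more slowly.

>>> {"api": "move_arm", "payload": {
  "rows": "0 1.7 0.3 0.009 -0.003 0.005 1;0 0 0 0 0 0.005 1;0 0 0 0 0 0 1"
}}

```text
time_s: 3.25
position: [0.5837, -0.1618, 0.0751]
tool_rot: [0.005, 0.118, 0.993, -0.001]
ft_force: [0.5, -0.9, -0.8]
grip_width: 0.001
```

```bash
python3 -c "
from st import *
go([-.128,-.001,.04])
"
```

```text
t 3.25 caseTCP [-0.1272 -0.0046  0.0751] F [ 0.5  -0.89 -0.77] grip 0.001
shift tool [ 0.004  -0.0008  0.035 ]
turn [-0.09  0.58  0.14]
```

>>> {"api": "move_arm", "payload": {
  "rows": "0 0.6 0 0.004 0 0.01 1;0 0 0 0 0 0.01 1;0 0 0 0 0 0.003 1;0 0 0 0 0 0 1"
}}

```text
time_s: 3.65
position: [0.5804, -0.1614, 0.0515]
tool_rot: [0.0, 0.118, 0.993, -0.001]
ft_force: [-0.7, -0.1, -0.1]
grip_width: 0.001
```

```bash
python3 -c "
from st import *
go([-.128,-.001,.04])
"
```

```text
t 3.65 caseTCP [-0.1276 -0.0013  0.0515] F [-0.74 -0.1  -0.13] grip 0.001
shift tool [ 0.0004 -0.0004  0.0115]
turn [-0.11  0.07  0.12]
```

>>> {"api": "move_arm", "payload": {
  "rows": "0 0 0 0 0 0.005 1;0 0 0 0 0 0.005 1;0 0 0 0 0 0.003 1;0 0 0 0 0 0.001 1;0 0 0 0 0 0.001 1"
}}

```text
time_s: 4.15
position: [0.5808, -0.1618, 0.0375]
tool_rot: [0.001, 0.118, 0.993, -0.001]
ft_force: [-3.9, 0.8, 10.0]
grip_width: -0.004
```

```bash
python3 -c "
from st import *
go([-.128,-.001,.04])
c=robot.read_camera('top');im=c['img'][:,:,::-1]
cv2.imwrite('pics/t3.png',cv2.resize(im[120:260,180:380],None,fx=4,fy=4,interpolation=cv2.INTER_CUBIC))
w=robot.read_camera('wrist');cv2.imwrite('pics/w3.png',w['img'][:,:,::-1])
"
```

```text
t 4.15 caseTCP [-0.1279 -0.0018  0.0375] F [-3.88  0.82 10.04] grip -0.004
shift tool [ 0.0008 -0.0001 -0.0025]
turn [-0.14  0.15  0.11]
```

View pics/t3.png

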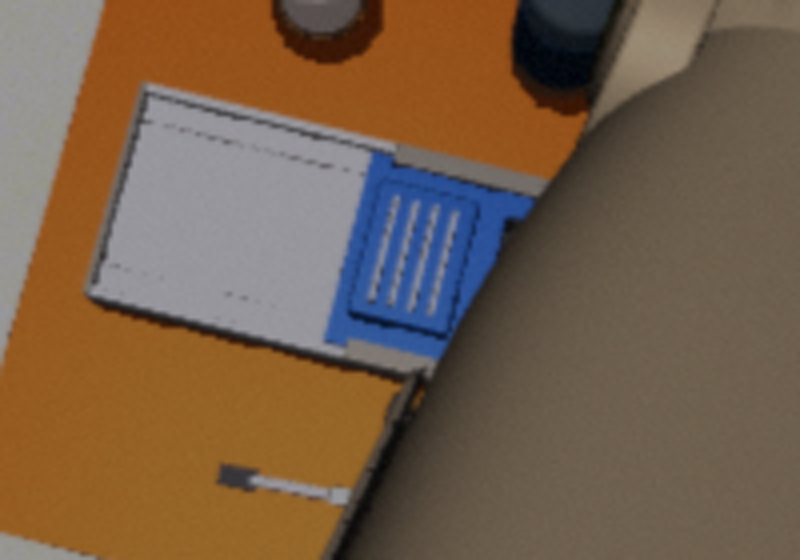

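View pics/w3.png

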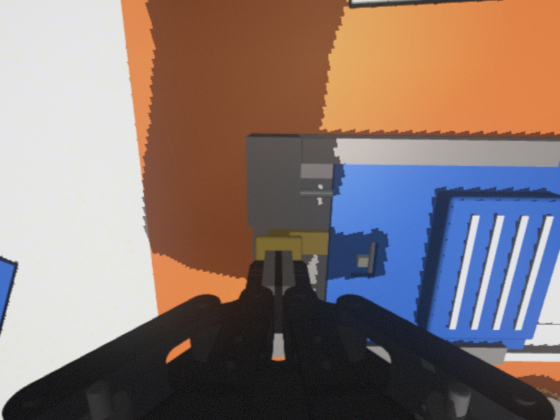

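The top view shows the cover moved about 6 mm: its front edge shifted by about 10 px at 4x zoom. The wrist view shows the tooth gone from the window at (367,258), so it has popped. Now I rise and move behind the push face.

>>> {"api": "move_arm", "payload": {
  "rows": "0 0 0 0 0 -0.01 1;0 0 0 0 0 -0.015 1;0 0 0 0 0 -0.01 1;0 0 0 0 0.015 -0.005 1;0 0 0 0 0.02 0 1;0 0 0 0 0.015 0 1;0 0 0 0 0 0 1"
}}

```text
time_s: 4.95
position: [0.5939, -0.1097, 0.0805]
tool_rot: [0.002, 0.119, 0.993, -0.001]
ft_force: [-0.7, 0.2, -0.2]
grip_width: 0.001
```

```bash
python3 -c "
from st import *
go([-.076,-.001,.04])
s,R=state()
w=robot.read_camera('wrist');cv2.imwrite('pics/w4.png',w['img'][:,:,::-1])
"
```

```text
t 4.95 caseTCP [-0.0742 -0.0022  0.0805] F [-0.69  0.2  -0.16] grip 0.001
shift tool [ 0.0014 -0.0017  0.0405]
turn [-0.1   0.27  0.06]
```

View pics/w4.png

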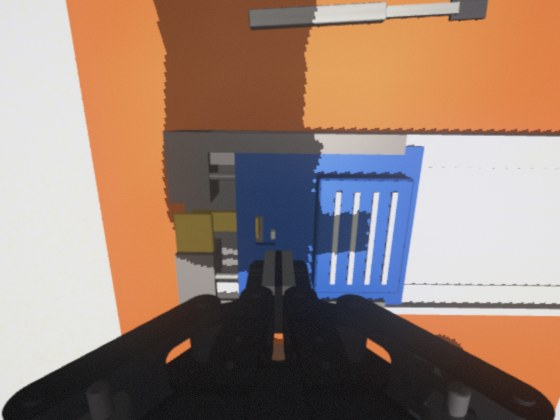

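The wrist view shows the tab back up. Push face is at about u=315, and the fingertips (263–297) are over the flat plate. Descend.

>>> {"api": "move_arm", "payload": {
  "rows": "0 0.3 0 0.002 -0.002 0.012 1;0 0 0 0.001 0 0.012 1;0 0 0 0 0 0.01 1;0 0 0 0 0 0.003 1;0 0 0 0 0 0.001 1"
}}

```text
time_s: 5.5
position: [0.5881, -0.1129, 0.0368]
tool_rot: [-0.003, 0.12, 0.993, -0.001]
ft_force: [0.6, 0.1, 0.1]
grip_width: 0.002
```

```bash
python3 -c "
from st import *
go([-.076,-.001,.04])
"
```

```text
t 5.5 caseTCP [-0.0787  0.0027  0.0368] F [0.57 0.14 0.05] grip 0.002
shift tool [-0.0037  0.0027 -0.0032]
turn [-0.16 -0.3  -0.06]
```

>>> {"api": "move_arm", "payload": {
  "rows": "0 -0.3 0 -0.003 0.003 -0.004 1;0 0 0 0 0.005 0 1;0 0 0 0 0.005 0 1;0 0 0 0 0.005 0 1"
}}

```text
time_s: 5.9
position: [0.5961, -0.0965, 0.0414]
tool_rot: [0.0, 0.121, 0.993, -0.002]
ft_force: [0.2, -1.6, -0.0]
grip_width: 0.0
```

```bash
python3 -c "
from st import *
go([.045,-.001,.04])
"
```

```text
t 5.9 caseTCP [-0.0608 -0.0012  0.0414] F [ 0.21 -1.63 -0.04] grip 0.0
shift tool [0.0006 0.1058 0.0011]
turn [-0.2   0.07 -0.18]
```

>>> {"api": "move_arm", "payload": {
  "rows": "0 0 0 0 0.008 0 1;0 0 0 0 0.01 0 1;0 0 0 0 0.01 0 1;0 0 0 0 0.01 0 1;0 0 0 0 0.01 0 1;0 0 0 0 0.01 0 1"
}}

```text
time_s: 6.5
position: [0.6117, -0.0346, 0.0421]
tool_rot: [0.001, 0.12, 0.993, -0.002]
ft_force: [-1.0, -1.4, -0.7]
grip_width: -0.0
```

```bash
python3 -c "
from st import *
go([.055,-.001,.041])
c=robot.read_camera('top');im=c['img'][:,:,::-1]
cv2.imwrite('pics/t5.png',cv2.resize(im[120:260,180:380],None,fx=4,fy=4,interpolation=cv2.INTER_CUBIC))
"
```

```text
t 6.5 caseTCP [ 0.003  -0.0017  0.0421] F [-1.01 -1.37 -0.7 ] grip -0.0
shift tool [0.0008 0.052  0.0009]
turn [-0.19  0.15 -0.13]
```

View pics/t5.png

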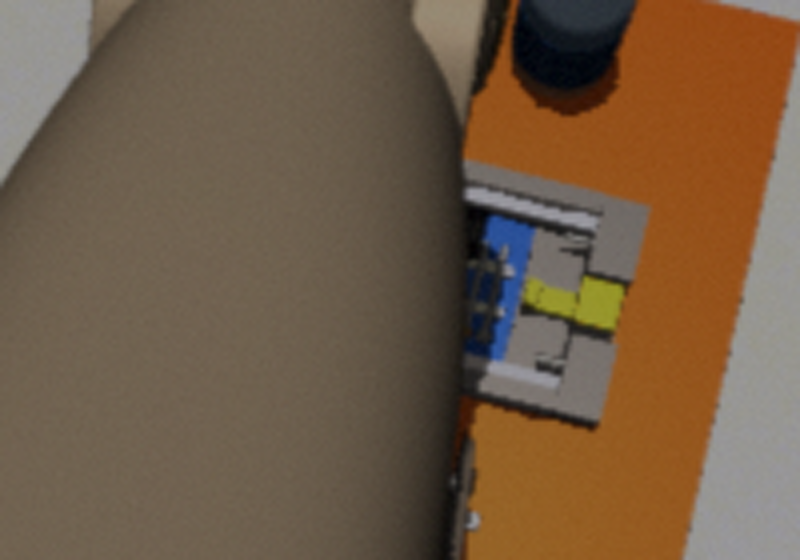

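The compartment is opening: blue inside and screws at (490,290) are visible, and the tab is up at (600,300). I'll keep pushing.

>>> {"api": "move_arm", "payload": {
  "rows": "0 0 0 0 0.01 0.001 1;0 0 0 0 0.01 0 1;0 0 0 0 0.01 0 1;0 0 0 0 0.01 0 1;0 0 0 0 0.005 0 1;0 0 0 0 0.002 0 1;0 0 0 0 0 0 1"
}}

```text
time_s: 7.25
position: [0.6248, 0.0167, 0.0416]
tool_rot: [0.002, 0.119, 0.993, -0.002]
ft_force: [-0.8, -1.1, 2.2]
grip_width: 0.004
```

```bash
python3 -c "
from st import *
go([.056,-.001,.041])
w=robot.read_camera('wrist');cv2.imwrite('pics/w6.png',w['img'][:,:,::-1])
"
```

```text
t 7.25 caseTCP [ 0.056  -0.0024  0.0416] F [-0.84 -1.13  2.22] grip 0.004
shift tool [0.0014 0.     0.0006]
turn [-0.21  0.25 -0.  ]
```

View pics/w6.png

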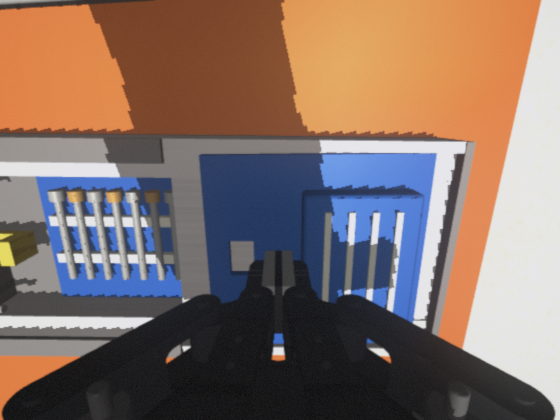

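The compartment is fully open (screws at 50–170), with a gap of about 18 px left before the end stop. I'll back off, rise clear and check.

>>> {"api": "move_arm", "payload": {
  "rows": "0 0 0 0 -0.005 0 1;0 0 0 0 -0.004 -0.004 1;0 0 0 0 0 -0.02 1;0 0 0 0 0 -0.04 1;0 0 0 0 -0.03 -0.04 1;0 0 0 0.02 -0.04 -0.04 1;0 0 0 0.03 -0.04 -0.03 1;0 0 0 0 0 0 1"
}}

```text
time_s: 8.1
position: [0.5537, -0.0823, 0.2086]
tool_rot: [-0.001, 0.12, 0.993, -0.002]
ft_force: [0.5, -0.5, 0.9]
grip_width: -0.003
```

```bash
python3 -c "
from st import *
go([.056,-.001,.041])
s,R=state()
w=robot.read_camera('wrist');im=w['img'][:,:,::-1].copy();cv2.imwrite('pics/w7.png',im)
T=w['tool_from_camera'];Rc=T[:3,:3].T@R.T
w['R']=Rc; w['t']=-T[:3,:3].T@T[:3,3]-Rc@s['position']
for n,X in(('exp72',[.072,0,.049]),('stop',[.144,0,.037]),('c0',[0,0,.03])):print(n,proj(w,O+C@np.array(X)))
hsv=cv2.cvtColor(im,cv2.COLOR_BGR2HSV)
k,l,st,ce=cv2.connectedComponentsWithStats(cv2.inRange(hsv,(100,120,30),(130,255,255)))
for i in range(1,k):
    if st[i,4]>400:
        r=cv2.minAreaRect(np.argwhere(l==i)[:,::-1].astype(np.float32));print(st[i],r)
        P=np.array([ (C.T@(ray(w,*p,.035)-O)) for p in cv2.boxPoints(r)]);print(P.round(4).tolist())
"
```

```text
t 8.1 caseTCP [-0.0571  0.0433  0.2086] F [ 0.49 -0.52  0.93] grip -0.003
shift tool [-0.0444  0.1139  0.1671]
turn [-0.24 -0.1  -0.09]
exp72 [401.44879939 233.61269454]
stop [463.21376215 229.65299795]
c0 [330.38666144 227.51703658]
[ 345  181  114   94 8110] ((401.4999694824219, 227.49996948242188), (112.99998474121094, 92.99998474121094), -0.0)
[[0.0186, -0.0551, 0.035], [0.012, 0.0537, 0.035], [0.1305, 0.0536, 0.035], [0.1486, -0.0551, 0.035]]
[ 255  192   71   62 1205] ((290.0, 222.5), (61.0, 70.0), 90.0)
[[-0.0829, 0.0419, 0.035], [-0.0085, 0.0419, 0.035], [-0.0055, -0.0287, 0.035], [-0.0846, -0.0287, 0.035]]
[   5  209   78   76 2901] ((42.25602340698242, 246.6273651123047), (73.62837219238281, 53.279598236083984), 21.250505447387695)
[[-0.3777, -0.0351, 0.035], [-0.341, 0.0239, 0.035], [-0.272, -0.0071, 0.035], [-0.306, -0.0693, 0.035]]
```

View pics/w7.png

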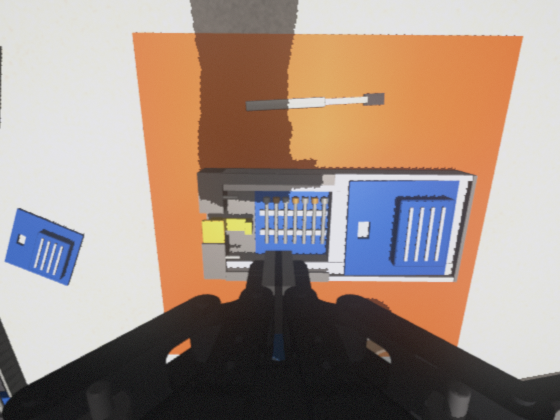

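The cover's rear edge is at about 15 mm and its front edge at about 131 mm, so the origin is at about 73 mm. That is inside 55–91. One last top view for the bystanders once the arm has moved away.

>>> {"api": "move_arm", "payload": {
  "rows": "0 0 0 0.04 -0.02 -0.02 1;0 0 0 0.04 -0.02 -0.01 1;0 0 0 0.03 0 0 1;0 0 0 0 0 0 1;0 0 0 0 0 0 1"
}}

```text
time_s: 8.65
position: [0.4364, -0.0936, 0.2313]
tool_rot: [-0.005, 0.12, 0.993, 0.001]
ft_force: [-0.4, -0.1, 0.4]
grip_width: 0.002
```

```bash
python3 -c "
from st import *
go([.056,-.001,.041])
for n in('top','scene'):
    c=robot.read_camera(n);im=c['img'][:,:,::-1].copy();cv2.imwrite('pics/%s8.png'%n,im)
    a=cv2.imread('pics/%s0.png'%n)
    hsv=cv2.cvtColor(im,cv2.COLOR_BGR2HSV);roi=np.zeros(im.shape[:2],np.uint8)
    if n=='top':roi[135:235,200:274]=1
    else: roi[220:275,270:335]=1
    m=cv2.inRange(hsv,(100,120,30),(130,255,255))*roi
    r=cv2.minAreaRect(cv2.findNonZero(m));print(n,r,C.T@(ray(c,*r[0],.037)-O))
"
```

```text
t 8.65 caseTCP [-0.0958  0.1546  0.2313] F [-0.38 -0.1   0.4 ] grip 0.002
shift tool [-0.1574  0.1521  0.1886]
turn [-0.   -0.61 -0.11]
top ((245.550537109375, 175.7808837890625), (64.8344955444336, 48.944419860839844), 12.994616508483887) [ 0.06146437 -0.00089144  0.037     ]
scene ((295.09613037109375, 246.01922607421875), (51.97077178955078, 30.986347198486328), 11.309932708740234) [ 0.05731548 -0.00126648  0.037     ]
```

View pics/top8.png

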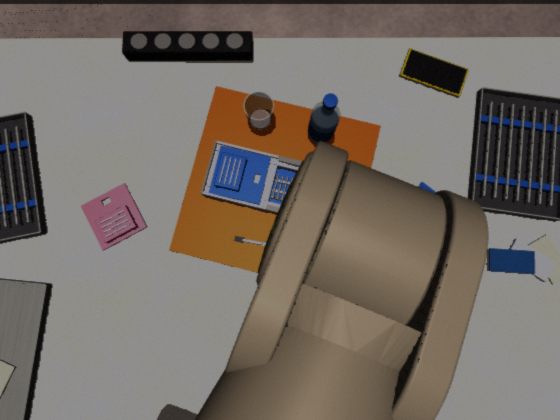

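View pics/scene8.png

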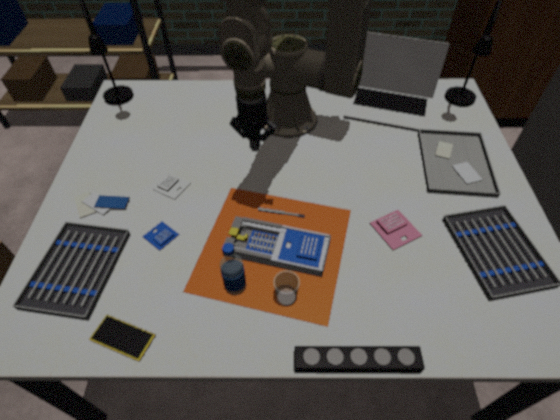

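The masks in this last measurement took in the compartment's blue lining (64 px long, where about 50 is expected). I'll redo it with only the cover's connected component.

```bash
python3 -c "
from st import *
c=robot.read_camera('top');im=c['img'][:,:,::-1].copy()
hsv=cv2.cvtColor(im,cv2.COLOR_BGR2HSV);m=cv2.inRange(hsv,(100,120,30),(130,255,255));m[:135]=0;m[230:]=0
m=cv2.morphologyEx(m,cv2.MORPH_OPEN,np.ones((5,5),np.uint8))
k,l,st,ce=cv2.connectedComponentsWithStats(m)
for i in range(1,k):
    if st[i,4]>300 and st[i,0]<300:
        r=cv2.minAreaRect(np.argwhere(l==i)[:,::-1].astype(np.float32));print(st[i],r,(C.T@(ray(c,*r[0],.036)-O)).round(4))
print(robot.get_state()['dq'].round(4))
"
```

```text
[ 210  147   59   56 1956] ((239.2843475341797, 174.3057861328125), (51.55873107910156, 49.010902404785156), 13.392498016357422) [ 0.0759 -0.0011  0.036 ]
[ 0.      0.0053  0.0066  0.002  -0.0005  0.0009]
```

```bash
python3 -c "
from bench import robot
print(robot.close_job(), robot.get_state()['time_s'])"
```

```text
the job is handed in; nothing more can be done
the job is handed in; nothing more can be done
```

I pressed the yellow tab with the shut fingertips to a tip height of 37.5 mm, with an upward force of about 10 N. The cover popped about 6 mm forward. I then pushed its raised panel along the rails with about 1–2 N, backed off, rose clear and handed the job in at about 9 s of the 40 s allowed.

**Last checks:**
- **Cover position:** the origin is at case x of about 73 mm from the wrist view and 76 mm from the top view, within the 55–91 mm limits.
- **Cover lie:** it looks flat and straight. Its outline is turned 13.4° in the top picture, and it was 14.0° when seated.
- **Compartment and tab:** the screws are fully uncovered, and the tab is up again.
- **Bystanders:** the bottle, tumbler and elevator look unmoved in the scene view. I compared them by eye and did not measure them.
- **Arm:** it is well clear of everything, with a force reading near zero.

**Disagreements:** the first final mask read 57–61 mm because it took in the compartment's blue lining. Redone on the cover alone in the top view, it gave 76 mm. Case edges measured in different views differed by up to about 2° in yaw, which did not affect the result.

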